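Secure the sleeve tote and hold it up level

ROBOT

A 6-joint arm with a two-finger parallel gripper is mounted at the origin on the work surface. World frame = base frame: x ahead of the robot, y to its left, z up, the work surface at z = 0. Lengths are in m, angles in rad, forces in N, time in s.
With the tool pointing down it reaches from about 0.25 to 0.725 m from the base axis. Payload 4 kg.
Tool frame: the origin (TCP) lies between the finger pads; the fingertips stand 17 mm ahead of it and the grasp point (between the pads) lies 2 mm behind it; z points along the fingers, x is the direction in which the jaws open and shut, and the axes are right-handed (so a half turn about z gives the same grasp; the last joint's range is limited). The gripper opens to 85 mm and grips with 20 to 120 N. Pads are 22 mm wide; open, the fingers measure 114 mm over their backs; the gripper's body (76 mm by 85 mm) begins 54 mm behind the grasp point. The pads swing forward as they close: fully open they stand 13 mm farther back than shut.
Start: joints at [-1.138, 0.241, 0.005, 1.335, 0, 1.571], TCP at [0.21, -0.454, 0.248] pointing down, gripper open.
Joint ranges: [-2.72, 2.72], [-1.05, 1.87], [-1.09, 1.28], [-1.99, 2.15], [-1.42, 1.44], [-3.14, 3.14]. Speed limits (rad/s): [2.79, 2.79, 3.14, 3.14, 3.14, 3.14].

INTERFACE

Orientations are given as a unit quaternion [x, y, z, w].
In Python, from workcell import telemetry, cams, workorder gives the robot as it stands. The module is installed in compiled form; this text tells all that it offers.
- The arm moves only by the tool apply_moves, never from a script. Its argument "moves" is a list that holds one entry, the list of rows, each a list of 4 numbers: the shift along the tool's x, y, z in mm, then the turn about the tool's z in degrees. A call has exactly 10 rows; each row shifts and turns the pose as measured when the row begins, along the tool's axes as they then stand; what a row does not reach is not made up. A row lasts 1/10 s, in which the tool goes at most 50 mm and 8.59 degrees, less where a joint would pass 70% of its speed; a pose out of reach is approached as far as the arm can. A call with a gripper value outside its range is refused whole. "hand" is the gripper's target within -1 to 1 (fully open at 1, half-way at 0, shut at -1), set as the call begins (left out, the last holds). The fingers move at their own pace and stop on an object; the grip force is fixed at half the most. Time passes only in rows, so rows that do not move let the fingers close, or fill a call up. It gives the time, the measured TCP pose, the force and the opening at its end, in the units of the state.
- telemetry.get_obs(): the state, without advancing time (a new reading comes with each control period).
- cams.camera(name): name is "scene" or "top"; returns a dict with "color" (400x640x3 uint8, red, green, blue), "fovy" (degrees; the focal length in pixels is half the picture's height over the tangent of half this angle, whatever the lens; pixels are square), "cx", "cy" (the principal point, pixels), "k1" (the pictures are not rectified: a ray, as slopes to the right and down, at radius r is drawn at 1 + k1 r^2 times it, then the intrinsics apply), "camera_from_world" (4x4, takes a point from world to camera coordinates). Camera axes: x right, y down, z forward; pixel columns grow to the right and rows downward; lengths in m; the calibration is good to about 2 mm. A picture is of the moment at which its call begins. There is no depth.
- workorder.job_done(): hands the job in, once; it reports no verdict.
The state is a dict: "clock": time; "joint_pos": joint angles; "joint_vel": joint speeds; "tau": joint torques, N m; "eef_pos": TCP position; "tool_rot": TCP orientation; "ft_force": force on the tool from outside, world axes, zero at the start; "ft_torque": the same for the moment, N m; "grip_width": finger opening in m.
Only numpy, scipy, OpenCV 4.12 (cv2) and the standard library are available. Lean on these libraries where they do the work, as an engineer would, in place of code of your own. Each camera call takes 0.05 s, during which the arm holds its last target. There are 200 camera calls.

TASK

Pick up the flat bar with the square grip block and lay it, block upwards, into the two notches in the end walls, across the open side of the plywood tote, midway along its length, and let go of it, so that the sleeves below cannot come out. Then take the tote by its rail, lift it straight up about 10 cm clear of the bench and finish still holding it there, steady and level, with the bar in its notches and the sleeves inside. Leave the other things on the bench where they are.

Things in the scene. Friction and masses are not known exactly. Their poses are not given: they have to be found in the camera images.
- tote_rail (a point): centre of the wooden grip rail of the plywood tote: rail 18 mm wide (x), 124 mm long (y), 22 mm high, top 112 mm above the bench, on two posts 92 mm apart; 40 mm free below it. The loaded tote, under 1 kg, balances within a few mm of this point. Axes: x across the tote (open notched side with the sleeves at -x, block of upright drills, 80 mm high, at +x), y along the rail, z up
- tote_notches (a point): point midway between the tote's two notches, level with their floors: 57 mm to -x of the rail, 50 mm above the underside. Each end wall (6 mm thick, 117 mm to +-y of this point) has one notch, 34 mm wide (x), 18 mm deep, open upwards. Axes as the tote's. The bar is to lie along y on both notch floors
- tote_base (a point): centre of the underside of the loose tote (170 mm in x, 240 mm in y; 0.4 to 0.6 kg empty), 101 mm below the rail's centre. Axes as the tote's; z up
- bar_grip (a point): centre of the square grip block (18 x 18 mm, 38 mm high) on the middle of the aluminium retaining bar; 25 mm above the bar's underside. The bar is 264 mm (its y) by 24 mm (its x) by 6 mm, about 0.13 kg, lies flat on the bench at the start, block up, and is the same either way round
- bar_mid (a point): centre of the underside of the retaining bar, axes as for the grip block.
- sleeve0_mid (a point): centre of a loose aluminium sleeve, 34 mm across, 34 mm high, standing in the tote's open -x side; it is not handled
- sleeve1_mid (a point): centre of a loose aluminium sleeve, 34 mm across, 34 mm high, standing in the tote's open -x side; it is not handled
- sleeve2_mid (a point): centre of a loose aluminium sleeve, 34 mm across, 34 mm high, standing in the tote's open -x side; it is not handled
- tape: bystander: tape measure 62 x 34 x 58 mm standing on the bench some 8 cm beside the bar; origin under its centre
- angle: bystander: loose steel angle offcut, 40 x 70 mm, 40 mm high, some 8 cm beside the bar, on the other side; origin under its centre
- screwdriver: bystander: screwdriver lying on the bench straight ahead of the robot between the tote and the bar
- hammer: bystander: hammer lying at the left
- offcut: bystander: plain flat steel offcut 30 x 220 x 8 mm without a grip block, at the far edge; not the bar to use
- oiler: bystander: closed oil bottle, 60 mm across, 150 mm high, at the right

How it is judged:
On the way:
1. the bar lies in both notches, let go, while the tote stands on the bench (x of bar_mid in the frame of tote_notches between -0.009 and 0.009 m and y of bar_mid in the frame of tote_notches between -0.012 and 0.012 m and z of bar_mid in the frame of tote_notches between -0.004 and 0.004 m and angle between the y axis of bar_mid and the y axis of tote_notches, either way round below 0.1 rad and angle between the z axis of bar_mid and the z axis of tote_notches, either way round below 0.06 rad and contact force between the fingers and bar below 0.1 N and z of bar_grip in the frame of tote_notches above 0.01 m and height (world z) of tote_base below 0.008 m and angle between tote_base's own z axis and vertical below 0.05 rad and contact force between bar and tote above 0.3 N), for 0.3 s.
At the end, for the whole second after the job is handed in: The gripper alone holds the tote, underside 60-150 mm above the bench, level within 0.12 rad, at rest (20 mm/s, 0.1 rad/s), within 180 mm of its start, touching no other thing; the released bar lies on both notch floors (9 mm across, 12 along, 4 in height, 0.1 rad); the sleeves are inside (x of bar_mid in the frame of tote_notches between -0.009 and 0.009 m and y of bar_mid in the frame of tote_notches between -0.012 and 0.012 m and z of bar_mid in the frame of tote_notches between -0.004 and 0.004 m and angle between the y axis of bar_mid and the y axis of tote_notches, either way round below 0.1 rad and angle between the z axis of bar_mid and the z axis of tote_notches, either way round below 0.06 rad and contact force between the fingers and bar below 0.1 N and z of bar_grip in the frame of tote_notches above 0.01 m and x of sleeve0_mid in the frame of tote_base between -0.077 and -0.009 m and y of sleeve0_mid in the frame of tote_base between -0.112 and 0.112 m and z of sleeve0_mid in the frame of tote_base between 0.011 and 0.035 m and x of sleeve1_mid in the frame of tote_base between -0.077 and -0.009 m and y of sleeve1_mid in the frame of tote_base between -0.112 and 0.112 m and z of sleeve1_mid in the frame of tote_base between 0.011 and 0.035 m and x of sleeve2_mid in the frame of tote_base between -0.077 and -0.009 m and y of sleeve2_mid in the frame of tote_base between -0.112 and 0.112 m and z of sleeve2_mid in the frame of tote_base between 0.011 and 0.035 m and height (world z) of tote_base between 0.06 and 0.15 m and angle between tote_base's own z axis and vertical below 0.12 rad and linear speed of tote below 0.02 m/s and angular speed of tote below 0.1 rad/s and contact force between the fingers and tote above 2 N and linear speed of bar below 0.03 m/s and contact force between tote and tape below 0.1 N and contact force between tote and angle below 0.1 N and contact force between tote and screwdriver below 0.1 N and contact force between tote and hammer below 0.1 N and contact force between tote and offcut below 0.1 N and contact force between tote and oiler below 0.1 N and distance of tote_base from where it was at the start of the episode below 0.18 m); the arm keeps its last pose, push and grip.
It fails at once if another thing on the bench is moved by more than 40 mm (distance of any of tape, angle, screwdriver, hammer, offcut, oiler from where it was at the start of the episode above 0.04 m).
It fails at once if the tote is tipped by more than 0.35 rad (20 degrees) (angle between tote_base's own z axis and vertical above 0.35 rad).
It also fails if it takes over 64 s, if anything falls off the work surface, if the arm or the gripper's body presses on something with over 40 N, if the wrist force passes 120 N, or if a joint passes its speed limit or range.

## Working session

There is one attempt and no reset: what is moved stays moved. The work goes in short steps, Python scripts to look and compute and a tool call to move; the robot and the scene stay as the last step left them, time stands still between calls to the robot, and variables do not carry over. Pictures are saved under pics/ and viewed, about 8 in all and at most 12, crops included, and the job is handed in when it is done.

Besides the shell and the picture viewer there is one more tool, called after ">>>" by a JSON object that holds its "api" and its "payload", one argument or row to a line. apply_moves: Moves the arm, as the interface text tells. Its arguments: {"type":"object","properties":{"moves":{"type":"array"},"hand":{"type":"number"}},"required":["moves"]}

```bash
mkdir -p pics; cat > h.py <<'E'
import numpy as np, cv2
from workcell import telemetry, cams, workorder
def K(c):
    f=200/np.tan(np.radians(c["fovy"])/2); return np.array([[f,0,c["cx"]],[0,f,c["cy"]],[0,0,1.]]),np.array([c["k1"],0,0,0,0.])
def shot(n,f):
    c=cams.camera(n); cv2.imwrite("pics/"+f,c["color"][:,:,::-1]); np.savez("pics/"+f+".npz",**c); return c
def load(f): return {k:v for k,v in np.load("pics/"+f+".npz").items()}
def w(c,px,z):
    k,d=K(c); T=c["camera_from_world"]; R,t=T[:3,:3],T[:3,3]
    r=cv2.undistortPointsIter(np.array(px,float).reshape(-1,1,2),k,d,None,None,(3,50,1e-9))[:,0]
    r=np.c_[r,np.ones(len(r))]@R; o=-R.T@t
    return o+r*((np.broadcast_to(z,len(r))-o[2])/r[:,2])[:,None]
def proj(c,p):
    k,d=K(c); T=c["camera_from_world"]
    return cv2.projectPoints(np.array(p,float).reshape(-1,1,3),cv2.Rodrigues(T[:3,:3])[0],T[:3,3],k,d)[0][:,0]
E
python3 - <<'E'
from h import *
for n in("top","scene"):
    c=shot(n,n+"0.png"); T=c["camera_from_world"]; print(n,c["fovy"],c["k1"],-T[:3,:3].T@T[:3,3],T[2,:3])
o=telemetry.get_obs(); print(o)
E
```

```text
top 57.91197680353068 -0.015368243432083765 [ 0.52223137 -0.00264676  1.21814504] [ 0.07028345  0.02059013 -0.99731454]
scene 48.11982491128464 -0.029328077730539803 [1.39018045 0.47609473 1.35746318] [-0.51840399 -0.30908831 -0.79732159]
{'clock': 0.1, 'joint_pos': array([-1.13804467e+00,  2.41363915e-01,  3.84299996e-03,  1.33522257e+00,
        2.57165390e-05,  1.57082456e+00]), 'joint_vel': array([ 0.00034073, -0.00132783,  0.0043674 ,  0.00070981, -0.00038344,
       -0.00035108]), 'tau': array([-2.64285500e-04, -3.73137403e+01,  2.53009719e+01,  1.08469545e-02,
       -4.40890085e-05, -2.56181423e-06]), 'eef_pos': array([ 0.20946129, -0.45340536,  0.24748276]), 'tool_rot': array([ 8.42420140e-01, -5.38820341e-01, -8.13250211e-04, -5.35393788e-04]), 'ft_force': array([ 0.2211933 , -0.68727838, -0.65827128]), 'ft_torque': array([ 0.01945224,  0.0205538 , -0.01228484]), 'grip_width': 0.0854471372906451}
```

View pics/top0.png

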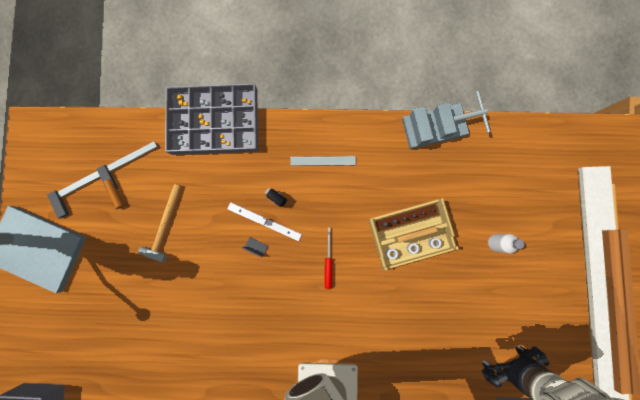

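View pics/scene0.png

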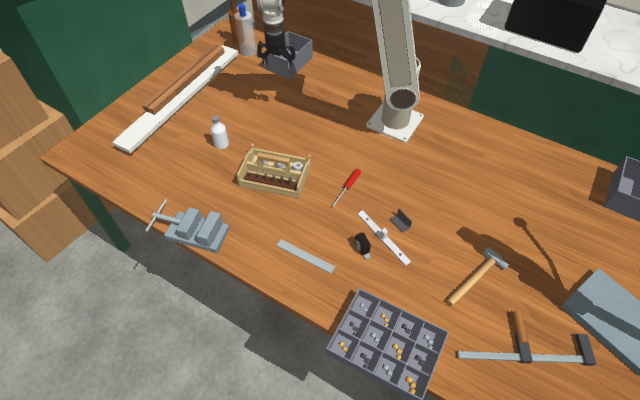

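The top view shows the bar from (229,206) to (300,238), the tote around (414,234) with its open side facing the robot, the tape at (276,197), the angle at (256,246) and the screwdriver at (328,260). I'll enlarge both views next.

```bash
python3 - <<'E'
from h import *
a=cv2.imread("pics/top0.png"); b=cv2.imread("pics/scene0.png")
r=lambda i,x,y,w_,h_,s:cv2.resize(i[y:y+h_,x:x+w_],None,fx=s,fy=s,interpolation=cv2.INTER_CUBIC)
t=np.hstack([r(a,365,192,100,84,4),r(a,220,180,100,84,4)])
s=np.hstack([r(b,230,140,100,66,4),r(b,340,202,100,66,4)])
cv2.imwrite("pics/crop0.png",np.vstack([t,s])[:600])
E
```

```text
(no output)
```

View pics/crop0.png

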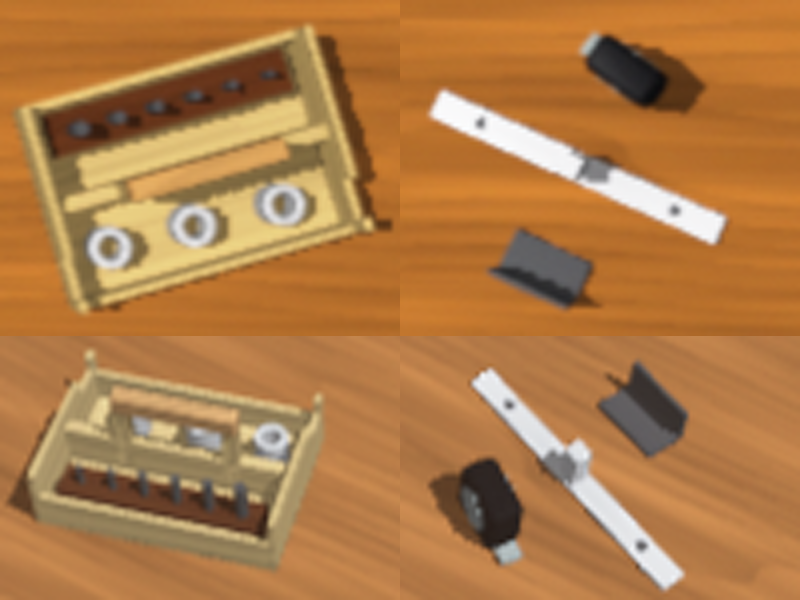

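```bash
cat > fit.py <<'E'
from h import *
from scipy.optimize import least_squares
c=load("top0.png"); s=load("scene0.png")
u=lambda p,ox,oy,px,py:((np.array(p,float)-[ox,oy]+.5)/4-.5)+[px,py]
T=lambda p:u(p,0,0,365,192); B=lambda p:u(p,400,0,220,180)
S=lambda p:u(p,0,336,230,140); SB=lambda p:u(p,400,336,340,202)
e=w(c,[B((435,103)),B((722,230))],.006); e2=w(s,[SB((482,377)),SB((674,581))],.006)
for q in(e,e2): print("bar",q.mean(0),np.linalg.norm(q[1]-q[0]),np.degrees(np.arctan2(*(q[0]-q[1])[1::-1])))
print("block top",w(c,[B((597,164))],.044),w(s,[SB((578,447))],.044))
print("sleeves",w(c,[T((110,247)),T((195,226)),T((283,205))],.040),)
print("rail",w(c,[T((133,187)),T((287,150))],.112),w(s,[S((112,393)),S((238,416))],.112))
def res(p,full=0):
    cs,sn=np.cos(p[2]),np.sin(p[2])
    def W(q): q=np.atleast_2d(q); return np.c_[p[0]+cs*q[:,0]-sn*q[:,1],p[1]+sn*q[:,0]+cs*q[:,1],q[:,2]]
    r=[]
    for cam,m in((c,[((0,62,.112e3),T((133,189))),((0,-62,112),T((287,152)))]),
                 (s,[((0,-62,112),S((113,392))),((0,62,112),S((238,415))),((85,-120,0),S((38,520))),((85,120,0),S((277,568)))])):
        P=proj(cam,W(np.array([a for a,_ in m])/1000.)); r.append(P-np.array([b for _,b in m]))
    return np.vstack(r) if full else np.vstack(r).ravel()
f=least_squares(res,[.5,-.15,.2],loss='soft_l1')
print("tote",f.x,np.degrees(f.x[2])); print(res(f.x,1).round(1))
E
python3 fit.py
```

```text
bar [0.55729204 0.22315937 0.006     ] 0.2662114448078253 67.41545588528805
bar [0.55729604 0.22216374 0.006     ] 0.2617546222970965 -112.84891081916734
block top [[0.55825154 0.20031945 0.044     ]] [[0.55331863 0.21915761 0.044     ]]
sleeves [[ 0.4600762  -0.20134852  0.04      ]
 [ 0.47827349 -0.26972267  0.04      ]
 [ 0.49651262 -0.34058548  0.04      ]]
rail [[ 0.50954681 -0.20634242  0.112     ]
 [ 0.53980057 -0.32303387  0.112     ]] [[ 0.54218269 -0.32449699  0.112     ]
 [ 0.50452776 -0.20742263  0.112     ]]
tote [ 0.52217631 -0.26584881  0.28254228] 16.18848039066756
[[-0.   1. ]
 [ 0.8 -0.4]
 [-0.  -0.3]
 [ 0.2  0.4]
 [ 0.3  0.2]
 [-0.1  1.2]]
```

```bash
cat > plan.py <<'E'
# usage: plan.py x y z(m) jawdeg nrows : rows (tool axes, mm/deg) toward target
import sys; from h import *
from scipy.spatial.transform import Rotation as Rn
a=[float(v) for v in sys.argv[1:]]; n=int(a[4])
o=telemetry.get_obs(); R=Rn.from_quat(o["tool_rot"]).as_matrix(); x=np.degrees(np.arctan2(R[1,0],R[0,0]))
turn=-((a[3]-x+180)%360-180); d=np.array(a[:3])-o["eef_pos"]
print("t",o["clock"],"pos",o["eef_pos"].round(4),"jaw",x.round(2),"tilt",R[2].round(4),"F",o["ft_force"].round(1),"w",o["grip_width"].round(4),"d(mm)",(d*1e3).round(1),"turn",turn.round(2))
p=turn/n
for i in range(min(n,20)):
    t=np.radians(x-p*i); X=np.array([np.cos(t),np.sin(t)]); Y=np.array([np.sin(t),-np.cos(t)]); s=d*1e3/n
    print([round(float(s[:2]@X),1),round(float(s[:2]@Y),1),round(float(-s[2]),1),round(float(p),2)],end=",")
E
python3 plan.py .5573 .2227 .15 67.3 18
```

```text
Traceback (most recent call last):
  File "plan.py", line 7, in <module>
    print("t",o["clock"],"pos",o["eef_pos"].round(4),"jaw",x.round(2),"tilt",R[2].round(4),"F",o["ft_force"].round(1),"w",o["grip_width"].round(4),"d(mm)",(d*1e3).round(1),"turn",turn.round(2))
                                                                                                                          ^^^^^^^^^^^^^^^^^^^^^
AttributeError: 'float' object has no attribute 'round'
```

```bash
sed -i 's/o\["grip_width"\].round(4)/round(o["grip_width"],4)/' plan.py
python3 plan.py .5573 .2227 .15 67.3 18
```

```text
t 0.1 pos [ 0.2095 -0.4534  0.2475] jaw -65.21 tilt [-0.0019 -0.     -1.    ] F [ 0.2 -0.7 -0.7] w 0.0854 d(mm) [347.8 676.1 -97.5] turn -132.51
[-26.0, -33.3, 5.4, -7.36],[-21.5, -36.4, 5.4, -7.36],[-16.7, -38.8, 5.4, -7.36],[-11.6, -40.6, 5.4, -7.36],[-6.3, -41.8, 5.4, -7.36],[-0.9, -42.2, 5.4, -7.36],[4.6, -42.0, 5.4, -7.36],[9.9, -41.1, 5.4, -7.36],[15.1, -39.5, 5.4, -7.36],[20.0, -37.2, 5.4, -7.36],[24.6, -34.3, 5.4, -7.36],[28.8, -30.9, 5.4, -7.36],[32.5, -27.0, 5.4, -7.36],[35.7, -22.6, 5.4, -7.36],[38.3, -17.8, 5.4, -7.36],[40.3, -12.7, 5.4, -7.36],[41.6, -7.5, 5.4, -7.36],[42.2, -2.1, 5.4, -7.36],
```

>>> {"api": "apply_moves", "payload": {
  "moves": [
    [[-26,-33,0,-7.4],[-21,-36,0,-7.4],[-17,-39,0,-7.4],[-12,-41,0,-7.4],[-6,-42,0,-7.4],[-1,-42,0,-7.4],[5,-42,0,-7.4],[10,-41,0,-7.4],[15,-39,0,-7.4],[20,-37,0,-7.4]]
  ],
  "hand": 0.2
}}

```text
clock: 1.1
eef_pos: [0.3969, -0.0643, 0.2439]
tool_rot: [0.995, 0.096, -0.002, -0.003]
ft_force: [0.7, -0.8, -0.2]
grip_width: 0.0515
```

```bash
python3 plan.py .5573 .2227 .13 67.3 10
```

```text
t 1.1 pos [ 0.3969 -0.0643  0.2439] jaw 11.06 tilt [-0.0038 -0.0058 -1.    ] F [ 0.7 -0.8 -0.2] w 0.0515 d(mm) [ 160.4  287.  -113.9] turn -56.24
[21.2, -25.1, 11.4, -5.62],[23.6, -22.9, 11.4, -5.62],[25.7, -20.5, 11.4, -5.62],[27.6, -17.8, 11.4, -5.62],[29.2, -15.1, 11.4, -5.62],[30.6, -12.1, 11.4, -5.62],[31.6, -9.1, 11.4, -5.62],[32.3, -5.9, 11.4, -5.62],[32.8, -2.7, 11.4, -5.62],[32.9, 0.5, 11.4, -5.62],
```

>>> {"api": "apply_moves", "payload": {
  "moves": [
    [[21,-25,11,-6],[23.5,-23,12,-6],[26,-20.5,12,-6],[28,-18,12,-6],[30,-15,12,-6],[31,-12,12,-6],[32,-9,12,-6],[33,-6,12,-6],[33,-3,12,-6],[33,0,12,-4]]
  ]
}}

```text
clock: 2.1
eef_pos: [0.5456, 0.2485, 0.1187]
tool_rot: [0.81, 0.587, -0.002, -0.003]
ft_force: [0.3, -0.7, 0.1]
grip_width: 0.0516
```

```bash
python3 plan.py .5573 .2227 .10 67.3 5; python3 -c "
from h import *
c=shot('top','top1.png');s=shot('scene','scene1.png')
r=lambda i,x,y,w_,h_,f:cv2.resize(i[y:y+h_,x:x+w_],None,fx=f,fy=f,interpolation=cv2.INTER_CUBIC)
cv2.imwrite('pics/crop1.png',np.hstack([r(c['color'][:,:,::-1],220,180,100,84,4),r(s['color'][:,:,::-1],340,190,100,84,4)]))
t=telemetry.get_obs()['eef_pos'];print(proj(c,t),proj(s,t))"
```

```text
t 2.1 pos [0.5456 0.2485 0.1187] jaw 71.89 tilt [-3.0e-04 -7.1e-03 -1.0e+00] F [ 0.3 -0.7  0.1] w 0.0516 d(mm) [ 11.7 -25.8 -18.7] turn 4.59
[-4.2, 3.8, 3.7, 0.92],[-4.1, 3.9, 3.7, 0.92],[-4.0, 4.0, 3.7, 0.92],[-4.0, 4.0, 3.7, 0.92],[-3.9, 4.1, 3.7, 0.92],[[248.37308468 223.8129875 ]] [[396.01325476 219.89501597]]
```

View pics/crop1.png

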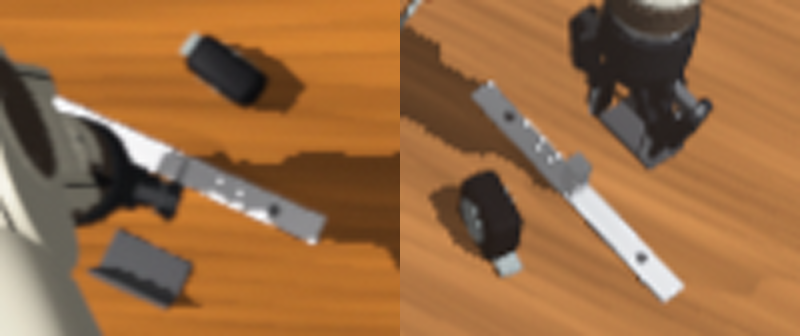

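The view shows the bar undisturbed, with its block at about (580,170) in the scene half, and the gripper slightly past it to +y. Next I'll align above the block.

>>> {"api": "apply_moves", "payload": {
  "moves": [
    [[-5,4,3,1],[-5,4,4,1],[-5,4,4,1],[-4,4,4,1],[-4,4,4,1],[0,0,0,0],[0,0,0,0],[0,0,0,0],[0,0,0,0],[0,0,0,0]]
  ]
}}

```text
clock: 3.2
eef_pos: [0.5557, 0.2148, 0.0969]
tool_rot: [0.838, 0.545, -0.004, -0.003]
ft_force: [0.4, 0.4, 0.5]
grip_width: 0.0513
```

```bash
python3 plan.py .5573 .2227 .028 67.3 8
```

```text
t 3.2 pos [0.5557 0.2148 0.0969] jaw 66.12 tilt [-0.0035 -0.0094 -0.9999] F [0.4 0.4 0.5] w 0.0513 d(mm) [  1.6   7.9 -68.9] turn -1.18
[1.0, -0.2, 8.6, -0.15],[1.0, -0.2, 8.6, -0.15],[1.0, -0.2, 8.6, -0.15],[1.0, -0.2, 8.6, -0.15],[1.0, -0.2, 8.6, -0.15],[1.0, -0.2, 8.6, -0.15],[1.0, -0.2, 8.6, -0.15],[1.0, -0.2, 8.6, -0.15],
```

>>> {"api": "apply_moves", "payload": {
  "moves": [
    [[2,0,8,-0.3],[2,0,9,-0.3],[2,0,9,-0.3],[1,0,9,-0.2],[1,0,8,0],[0,0,5,0],[0,0,3,0],[0,0,0,0],[0,0,0,0],[0,0,0,0]]
  ]
}}

```text
clock: 4.2
eef_pos: [0.5577, 0.2235, 0.0399]
tool_rot: [0.832, 0.555, -0.005, -0.003]
ft_force: [0.2, -0.1, -0.1]
grip_width: 0.0514
```

```bash
python3 plan.py .5573 .2227 .028 67.3 3; python3 -c "
from h import *
c=shot('top','top2.png');s=shot('scene','scene2.png')
r=lambda i,x,y,w_,h_,f:cv2.resize(i[y:y+h_,x:x+w_],None,fx=f,fy=f,interpolation=cv2.INTER_CUBIC)
cv2.imwrite('pics/crop2.png',np.hstack([r(c['color'][:,:,::-1],220,180,100,84,4),r(s['color'][:,:,::-1],340,190,100,84,4)]))"
```

```text
t 4.2 pos [0.5577 0.2235 0.0399] jaw 67.41 tilt [-0.0048 -0.0111 -0.9999] F [ 0.2 -0.1 -0.1] w 0.0514 d(mm) [ -0.4  -0.8 -11.9] turn 0.11
[-0.3, -0.0, 4.0, 0.04],[-0.3, -0.0, 4.0, 0.04],[-0.3, -0.0, 4.0, 0.04],
```

View pics/crop2.png

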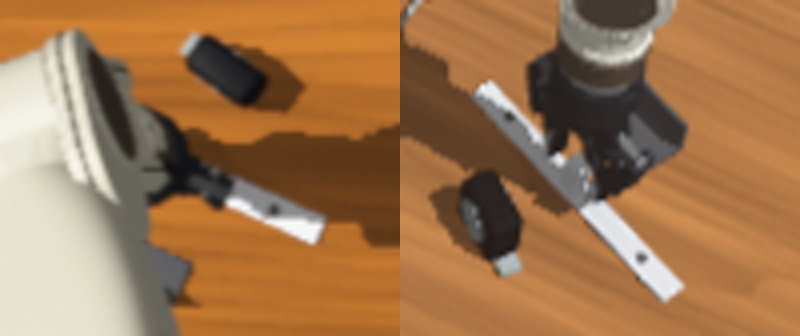

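The fingers straddle the block along the bar, which hasn't been touched. I'll lower and then close.

>>> {"api": "apply_moves", "payload": {
  "moves": [
    [[0,0,4,0],[-0.5,0,4,0],[0,0,3,0],[0,0,1,0],[0,0,0,0],[0,0,0,0],[0,0,0,0],[0,0,0,0],[0,0,0,0],[0,0,0,0]]
  ]
}}

```text
clock: 5.3
eef_pos: [0.558, 0.2233, 0.0279]
tool_rot: [0.832, 0.555, -0.004, -0.003]
ft_force: [-0.3, -0.1, -0.2]
grip_width: 0.0512
```

>>> {"api": "apply_moves", "payload": {
  "moves": [
    [[0,0,0,0],[0,0,0,0],[0,0,0,0],[0,0,0,0],[0,0,0,0],[0,0,0,0],[0,0,0,0],[0,0,0,0],[0,0,0,0],[0,0,0,0]]
  ],
  "hand": -1
}}

```text
clock: 6.3
eef_pos: [0.5583, 0.2233, 0.0282]
tool_rot: [0.832, 0.555, -0.004, -0.003]
ft_force: [-0.6, 0.1, 0.3]
grip_width: 0.0167
```

```bash
python3 plan.py .5573 .2227 .14 67.3 8
```

```text
t 6.3 pos [0.5583 0.2233 0.0282] jaw 67.4 tilt [-0.0026 -0.0092 -1.    ] F [-0.6  0.1  0.3] w 0.0167 d(mm) [ -1.   -0.6 111.8] turn 0.1
[-0.1, -0.1, -14.0, 0.01],[-0.1, -0.1, -14.0, 0.01],[-0.1, -0.1, -14.0, 0.01],[-0.1, -0.1, -14.0, 0.01],[-0.1, -0.1, -14.0, 0.01],[-0.1, -0.1, -14.0, 0.01],[-0.1, -0.1, -14.0, 0.01],[-0.1, -0.1, -14.0, 0.01],
```

>>> {"api": "apply_moves", "payload": {
  "moves": [
    [[0,0,-6,0],[0,0,-14,0],[0,0,-20,0],[0,0,-24,0],[0,0,-24,0],[0,0,-24,0],[0,0,-24,0],[0,0,-15,0],[0,0,0,0],[0,0,0,0]]
  ]
}}

```text
clock: 7.3
eef_pos: [0.5567, 0.222, 0.1836]
tool_rot: [0.832, 0.555, -0.008, -0.004]
ft_force: [-0.7, 0.4, -1.4]
grip_width: 0.0173
```

```bash
cat >> fit.py <<'E'
print("---")
ang=lambda q:np.degrees(np.arctan2(-(q[0]-q[1])[0],(q[0]-q[1])[1]))
print("back edge yaw",ang(w(c,[T((20,110)),T((310,28))],.05)),"front",ang(w(c,[T((80,308)),T((372,226))],.05)),"sleeves",ang(w(c,[T((110,247)),T((283,205))],.04)))
print("oiler",w(c,[[495,243],[518,245]],[0.05,.15]))
# dense rail mask: orange in both
for cam,box in((c,(365,192,100,84)),(s,(230,140,100,66))):
    im=cam["color"].astype(int); x,y,ww,h=box
    hsv=cv2.cvtColor(cam["color"],cv2.COLOR_RGB2HSV)[y:y+h,x:x+ww]
    m=((hsv[...,0]<18)&(hsv[...,2]>180)&(hsv[...,1]>100)).astype(np.uint8)
    n,l,st,ce=cv2.connectedComponentsWithStats(m)
    for i in range(1,n):
        if 60<st[i,4]<400:
            r=cv2.minAreaRect(np.argwhere(l==i)[:,::-1].astype(np.float32)); b=cv2.boxPoints(r)+[x,y]; print(st[i],b.round(1).tolist(),w(cam,b,.112)[:,:2].round(4).tolist())
E
python3 fit.py | sed -n '/---/,$p'; python3 plan.py .47 -.28 .2 105 16
```

```text
---
back edge yaw 16.829058609222773 front 16.66669323218196 sleeves 14.66468126586544
oiler [[ 0.4998812  -0.52811966  0.05      ]
 [ 0.49719484 -0.5502196   0.15      ]]
[  0  17  38  29 267] [[363.6, 211.0], [402.0, 208.8], [403.5, 235.2], [365.0, 237.3]] [[0.5911, -0.1012], [0.5998, -0.2184], [0.5195, -0.2232], [0.5108, -0.1066]]
[ 92  31   8  19 120] [[457.0, 223.0], [464.0, 223.0], [464.0, 241.0], [457.0, 241.0]] [[0.5596, -0.3857], [0.56, -0.4069], [0.5054, -0.4065], [0.505, -0.3854]]
[ 32  35  40  15 211] [[396.7, 236.8], [435.2, 226.1], [436.6, 231.3], [398.1, 241.9]] [[0.5144, -0.2026], [0.5489, -0.3195], [0.5333, -0.3238], [0.4989, -0.207]]
[  0  10  16  15 126] [[226.1, 159.7], [230.0, 150.0], [245.0, 156.0], [241.1, 165.7]] [[0.6266, -0.4072], [0.5806, -0.4256], [0.5755, -0.3584], [0.621, -0.3414]]
[ 28  13  32   9 111] [[257.5, 155.7], [258.2, 152.0], [289.2, 158.2], [288.4, 161.9]] [[0.5499, -0.3195], [0.5335, -0.3282], [0.4987, -0.2112], [0.5152, -0.2034]]
[  0  42  45  24 375] [[224.5, 192.6], [230.0, 181.9], [274.1, 204.8], [268.5, 215.5]] [[0.751, -0.3146], [0.7028, -0.3281], [0.7037, -0.1356], [0.7501, -0.1259]]
t 7.3 pos [0.5567 0.222  0.1836] jaw 67.43 tilt [-0.0097 -0.0152 -0.9998] F [-0.7  0.4 -1.4] w 0.0173 d(mm) [ -86.7 -502.    16.4] turn -37.57
[-31.1, 7.0, -1.0, -2.35],[-31.3, 5.8, -1.0, -2.35],[-31.5, 4.5, -1.0, -2.35],[-31.7, 3.2, -1.0, -2.35],[-31.8, 1.9, -1.0, -2.35],[-31.8, 0.6, -1.0, -2.35],[-31.8, -0.7, -1.0, -2.35],[-31.8, -2.0, -1.0, -2.35],[-31.7, -3.3, -1.0, -2.35],[-31.5, -4.6, -1.0, -2.35],[-31.3, -5.9, -1.0, -2.35],[-31.0, -7.2, -1.0, -2.35],[-30.7, -8.5, -1.0, -2.35],[-30.3, -9.7, -1.0, -2.35],[-29.9, -10.9, -1.0, -2.35],[-29.4, -12.2, -1.0, -2.35],
```

Both cameras agree on the rail: centre (0.524, -0.264), yaw 16.5°. That puts the notch midpoint at (0.4695, -0.2806). I'll carry the bar across.

>>> {"api": "apply_moves", "payload": {
  "moves": [
    [[-15,3,-5,-2],[-31,6,-3,-2.5],[-32,5,-3,-2.5],[-32,3,-2,-2.5],[-32,2,-2,-2.5],[-32,1,-2,-2.5],[-32,-1,-2,-2.5],[-32,-2,-2,-2.5],[-32,-3,-2,-2.5],[-32,-4,-2,-2.5]]
  ]
}}

```text
clock: 8.3
eef_pos: [0.5018, -0.085, 0.1966]
tool_rot: [0.685, 0.728, -0.016, -0.014]
ft_force: [1.4, 0.0, -1.4]
grip_width: 0.0174
```

```bash
python3 plan.py .4695 -.2806 .17 106.5 8
```

```text
t 8.3 pos [ 0.5018 -0.085   0.1966] jaw 93.52 tilt [-0.0024 -0.0429 -0.9991] F [ 1.4  0.  -1.4] w 0.0174 d(mm) [ -32.3 -195.6  -26.6] turn -12.98
[-24.2, -5.5, 3.3, -1.62],[-24.0, -6.2, 3.3, -1.62],[-23.8, -6.9, 3.3, -1.62],[-23.6, -7.6, 3.3, -1.62],[-23.4, -8.2, 3.3, -1.62],[-23.1, -8.9, 3.3, -1.62],[-22.9, -9.5, 3.3, -1.62],[-22.6, -10.2, 3.3, -1.62],
```

>>> {"api": "apply_moves", "payload": {
  "moves": [
    [[-20,-5,0,-1.5],[-20,-5,0,-1.5],[-20,-6,0,-1.5],[-20,-6,0,-1.5],[-18,-6,0,-1.5],[-15,-6,0,-1.5],[-12,-5,0,-1],[-8,-4,0,-0.5],[0,0,0,0],[0,0,0,0]]
  ]
}}

```text
clock: 9.3
eef_pos: [0.4676, -0.2303, 0.1848]
tool_rot: [0.615, 0.788, -0.019, -0.027]
ft_force: [1.3, -0.1, -1.4]
grip_width: 0.0175
```

```bash
python3 plan.py .4695 -.2806 .17 106.5 8
```

```text
t 9.3 pos [ 0.4676 -0.2303  0.1848] jaw 104.02 tilt [ 0.0192 -0.0631 -0.9978] F [ 1.3 -0.1 -1.4] w 0.0175 d(mm) [  1.9 -50.3 -14.8] turn -2.48
[-6.2, -1.3, 1.9, -0.31],[-6.2, -1.3, 1.9, -0.31],[-6.1, -1.4, 1.9, -0.31],[-6.1, -1.4, 1.9, -0.31],[-6.1, -1.4, 1.9, -0.31],[-6.1, -1.5, 1.9, -0.31],[-6.1, -1.5, 1.9, -0.31],[-6.1, -1.5, 1.9, -0.31],
```

>>> {"api": "apply_moves", "payload": {
  "moves": [
    [[-25,-6,0,-1.2],[-25,-6,0,-1.2],[0,0,0,0],[0,0,0,0],[0,0,0,0],[0,0,0,0],[0,0,0,0],[0,0,0,0],[0,0,0,0],[0,0,0,0]]
  ]
}}

```text
clock: 10.3
eef_pos: [0.4695, -0.2754, 0.1835]
tool_rot: [0.594, 0.804, -0.017, -0.029]
ft_force: [0.2, 0.1, -1.6]
grip_width: 0.0173
```

```bash
python3 plan.py .4695 -.2806 .17 106.5 8; python3 -c "
from h import *;o=telemetry.get_obs();print(o['joint_pos'].round(4),o['joint_vel'].round(4))"
```

```text
t 10.3 pos [ 0.4695 -0.2754  0.1835] jaw 106.99 tilt [ 0.0265 -0.063  -0.9977] F [ 0.2  0.1 -1.6] w 0.0173 d(mm) [ -0.   -5.2 -13.5] turn 0.49
[-0.6, -0.2, 1.7, 0.06],[-0.6, -0.2, 1.7, 0.06],[-0.6, -0.2, 1.7, 0.06],[-0.6, -0.2, 1.7, 0.06],[-0.6, -0.2, 1.7, 0.06],[-0.6, -0.2, 1.7, 0.06],[-0.6, -0.2, 1.7, 0.06],[-0.6, -0.2, 1.7, 0.06],[-0.516   0.4102  0.0715  1.2947 -0.0276 -0.8126] [ 0.0022 -0.0038 -0.0018 -0.0017 -0.0004  0.0012]
```

>>> {"api": "apply_moves", "payload": {
  "moves": [
    [[0,0,-40,0],[0,0,-40,0],[0,0,-40,0],[0,0,0,0],[0,0,0,0],[0,0,0,0],[0,0,0,0],[0,0,0,0],[0,0,0,0],[0,0,0,0]]
  ]
}}

```text
clock: 11.3
eef_pos: [0.4745, -0.2744, 0.3005]
tool_rot: [0.594, 0.803, -0.018, -0.036]
ft_force: [-0.1, 0.6, -1.0]
grip_width: 0.0172
```

```bash
python3 plan.py .4695 -.2806 .18 106.5 10; python3 -c "
from h import *;o=telemetry.get_obs();print(o['joint_pos'].round(4),o['joint_vel'].round(4))"
```

```text
t 11.3 pos [ 0.4745 -0.2744  0.3005] jaw 106.95 tilt [ 0.0369 -0.0727 -0.9967] F [-0.1  0.6 -1. ] w 0.0172 d(mm) [  -5.    -6.2 -120.5] turn 0.45
[-0.4, -0.7, 12.1, 0.04],[-0.4, -0.7, 12.1, 0.04],[-0.4, -0.7, 12.1, 0.04],[-0.4, -0.7, 12.1, 0.04],[-0.4, -0.7, 12.1, 0.04],[-0.5, -0.7, 12.1, 0.04],[-0.5, -0.7, 12.1, 0.04],[-0.5, -0.7, 12.1, 0.04],[-0.5, -0.7, 12.1, 0.04],[-0.5, -0.7, 12.1, 0.04],[-0.5102  0.3878  0.3413  1.6013 -0.027  -0.8063] [-0.0006  0.0056 -0.0098 -0.0004 -0.0004  0.0017]
```

>>> {"api": "apply_moves", "payload": {
  "moves": [
    [[0,0,13,0],[0,0,13,0],[0,0,13,0],[0,0,13,0],[0,0,13,0],[0,0,13,0],[0,0,13,0],[0,0,13,0],[0,0,13,0],[0,0,0,0]]
  ]
}}

```text
clock: 12.3
eef_pos: [0.4634, -0.272, 0.1767]
tool_rot: [0.594, 0.803, -0.019, -0.039]
ft_force: [-0.6, 0.2, -2.2]
grip_width: 0.0173
```

```bash
python3 plan.py .4695 -.2806 .18 106.5 10|head -1; python3 -c "
from h import *;o=telemetry.get_obs();q=o['joint_pos'];print(q.round(4),q[1]-q[2]+q[3]-np.pi/2)"
```

```text
t 12.3 pos [ 0.4634 -0.272   0.1767] jaw 106.94 tilt [ 0.0402 -0.0758 -0.9963] F [-0.6  0.2 -2.2] w 0.0173 d(mm) [ 6.1 -8.6  3.3] turn 0.44
[-0.5162  0.4156  0.0599  1.2965 -0.0275 -0.8122] 0.0814035618973683
```

```bash
python3 plan.py .70 -.136 .28 106.94 7
```

```text
t 12.3 pos [ 0.4634 -0.272   0.1767] jaw 106.94 tilt [ 0.0402 -0.0758 -0.9963] F [-0.6  0.2 -2.2] w 0.0173 d(mm) [236.6 136.  103.3] turn -0.0
[8.7, 38.0, -14.8, -0.0],[8.7, 38.0, -14.8, -0.0],[8.7, 38.0, -14.8, -0.0],[8.7, 38.0, -14.8, -0.0],[8.7, 38.0, -14.8, -0.0],[8.7, 38.0, -14.8, -0.0],[8.7, 38.0, -14.8, -0.0],
```

>>> {"api": "apply_moves", "payload": {
  "moves": [
    [[9,38,-18,0],[9,38,-18,0],[9,38,-18,0],[9,38,-18,0],[9,38,-18,0],[9,38,-18,0],[9,38,-18,0],[0,0,0,0],[0,0,0,0],[0,0,0,0]]
  ]
}}

```text
clock: 13.3
eef_pos: [0.7059, -0.1388, 0.2804]
tool_rot: [0.596, 0.802, -0.019, -0.041]
ft_force: [-0.2, -0.4, -2.1]
grip_width: 0.0172
```

```bash
cat > st.py <<'E'
from h import *
from scipy.spatial.transform import Rotation as Rn
o=telemetry.get_obs();q=o['joint_pos'];R=Rn.from_quat(o['tool_rot']).as_matrix();p=o['eef_pos'];a=np.arctan2(p[1],p[0])
print("t",o["clock"],p.round(4),"r",np.hypot(*p[:2]).round(4),"jaw",np.degrees(np.arctan2(R[1,0],R[0,0])).round(2),"tipxy",R[:2,2].round(4),"radial",(R[:2,2]@[np.cos(a),np.sin(a)]).round(4),"tan",(R[:2,2]@[-np.sin(a),np.cos(a)]).round(4),"toolxy z",R[2,:2].round(4),q.round(3),"F",o['ft_force'].round(1),round(o['grip_width'],4))
E
python3 st.py
```

```text
t 13.3 [ 0.7059 -0.1388  0.2804] r 0.7194 jaw 106.71 tipxy [-0.0879  0.0182] radial -0.0898 tan 0.0009 toolxy z [ 0.0428 -0.0789] [-1.940e-01  8.740e-01  1.138e+00  1.924e+00  1.000e-03 -4.880e-01] F [-0.2 -0.4 -2.1] 0.0172
```

>>> {"api": "apply_moves", "payload": {
  "moves": [
    [[-5,9,-1,0],[-5,9,-1,0],[-5,9,-1,0],[-5,9,-1,0],[-5,9,-1,0],[0,0,0,0],[0,0,0,0],[0,0,0,0],[0,0,0,0],[0,0,0,0]]
  ]
}}

```text
clock: 14.3
eef_pos: [0.7287, -0.1495, 0.2713]
tool_rot: [0.598, 0.801, -0.015, -0.031]
ft_force: [0.3, -1.0, -2.2]
grip_width: 0.0169
```

```bash
python3 st.py
```

```text
t 14.3 [ 0.7287 -0.1495  0.2713] r 0.7438 jaw 106.41 tipxy [-0.0667  0.0136] radial -0.0681 tan -0.0001 toolxy z [ 0.0319 -0.0601] [-0.202  0.95   1.269  1.958 -0.    -0.49 ] F [ 0.3 -1.  -2.2] 0.0169
```

The reach limit straightens the tool as I hoped. I'll continue with the same push.

>>> {"api": "apply_moves", "payload": {
  "moves": [
    [[-5,9,-1,0],[-5,9,-1,0],[-5,9,-1,0],[-5,9,-1,0],[-5,9,-1,0],[-5,9,-1,0],[0,0,0,0],[0,0,0,0],[0,0,0,0],[0,0,0,0]]
  ]
}}

```text
clock: 15.3
eef_pos: [0.7544, -0.1556, 0.2518]
tool_rot: [0.598, 0.801, -0.006, -0.012]
ft_force: [-0.6, -0.2, -1.5]
grip_width: 0.0171
```

```bash
python3 st.py
```

```text
t 15.3 [ 0.7544 -0.1556  0.2518] r 0.7702 jaw 106.48 tipxy [-0.0258  0.0051] radial -0.0263 tan -0.0002 toolxy z [ 0.0122 -0.0232] [-0.203  0.976  1.274  1.895 -0.    -0.491] F [-0.6 -0.2 -1.5] 0.0171
```

>>> {"api": "apply_moves", "payload": {
  "moves": [
    [[-5,9,-1,0],[-5,9,-1,0],[-5,9,-1,0],[-5,9,-1,0],[-5,9,-1,0],[-5,9,-1,0],[0,0,0,0],[0,0,0,0],[0,0,0,0],[0,0,0,0]]
  ]
}}

```text
clock: 16.3
eef_pos: [0.7786, -0.1618, 0.2368]
tool_rot: [0.598, 0.801, 0.004, 0.009]
ft_force: [-0.8, -0.4, -1.4]
grip_width: 0.0169
```

```bash
python3 st.py; python3 plan.py .4695 -.2806 .19 106.5 8
```

```text
t 16.3 [ 0.7786 -0.1618  0.2368] r 0.7953 jaw 106.48 tipxy [ 0.0186 -0.0041] radial 0.019 tan -0.0002 toolxy z [-0.0092  0.0167] [-0.205  0.995  1.274  1.831 -0.    -0.492] F [-0.8 -0.4 -1.4] 0.0169
t 16.3 pos [ 0.7786 -0.1618  0.2368] jaw 106.48 tilt [-0.0092  0.0167 -0.9998] F [-0.8 -0.4 -1.4] w 0.0169 d(mm) [-309.1 -118.8  -46.8] turn -0.02
[-3.3, -41.3, 5.9, -0.0],[-3.3, -41.3, 5.9, -0.0],[-3.3, -41.3, 5.9, -0.0],[-3.3, -41.3, 5.9, -0.0],[-3.3, -41.3, 5.9, -0.0],[-3.3, -41.3, 5.9, -0.0],[-3.3, -41.3, 5.9, -0.0],[-3.3, -41.3, 5.9, -0.0],
```

>>> {"api": "apply_moves", "payload": {
  "moves": [
    [[-3,-41,3,0],[-3,-41,3,0],[-3,-41,3,0],[-3,-41,3,0],[-3,-41,3,0],[-3,-41,3,0],[-3,-41,3,0],[-3,-35,3,0],[0,0,0,0],[0,0,0,0]]
  ]
}}

```text
clock: 17.3
eef_pos: [0.4863, -0.273, 0.2031]
tool_rot: [0.598, 0.802, 0.004, 0.01]
ft_force: [-0.0, -0.4, -0.8]
grip_width: 0.0172
```

```bash
python3 st.py; python3 plan.py .4695 -.2806 .12 106.5 3
```

```text
t 17.3 [ 0.4863 -0.273   0.2031] r 0.5576 jaw 106.6 tipxy [ 0.0204 -0.0056] radial 0.0205 tan 0.0051 toolxy z [-0.0112  0.0179] [-0.514  0.361  0.053  1.242  0.005 -0.804] F [-0.  -0.4 -0.8] 0.0172
t 17.3 pos [ 0.4863 -0.273   0.2031] jaw 106.6 tilt [-0.0112  0.0179 -0.9998] F [-0.  -0.4 -0.8] w 0.0172 d(mm) [-16.8  -7.6 -83.1] turn 0.1
[-0.8, -6.1, 27.7, 0.03],[-0.8, -6.1, 27.7, 0.03],[-0.8, -6.1, 27.7, 0.03],
```

>>> {"api": "apply_moves", "payload": {
  "moves": [
    [[-1,-6,20,0],[-1,-6,20,0],[-1,-6,20,0],[0,0,0,0],[0,0,0,0],[0,0,0,0],[0,0,0,0],[0,0,0,0],[0,0,0,0],[0,0,0,0]]
  ]
}}

```text
clock: 18.3
eef_pos: [0.4822, -0.2821, 0.1494]
tool_rot: [0.595, 0.804, 0.006, 0.019]
ft_force: [-0.1, 0.2, -1.4]
grip_width: 0.0174
```

```bash
python3 st.py; python3 plan.py .4695 -.2806 .105 106.5 3; cat > look.py <<'E'
import sys; from h import *
n=sys.argv[1]; c=shot('top',f'top{n}.png');s=shot('scene',f'scene{n}.png')
r=lambda i,x,y,w_,h_,f:cv2.resize(i[y:y+h_,x:x+w_],None,fx=f,fy=f,interpolation=cv2.INTER_CUBIC)
cv2.imwrite(f'pics/crop{n}.png',np.hstack([r(c['color'][:,:,::-1],365,192,100,84,4),r(s['color'][:,:,::-1],230,130,100,84,4)]))
E
python3 look.py 3
```

```text
t 18.3 [ 0.4822 -0.2821  0.1494] r 0.5587 jaw 106.99 tipxy [ 0.0372 -0.0133] radial 0.0389 tan 0.0073 toolxy z [-0.0236  0.0317] [-0.533  0.388 -0.055  1.089  0.007 -0.83 ] F [-0.1  0.2 -1.4] 0.0174
t 18.3 pos [ 0.4822 -0.2821  0.1494] jaw 106.99 tilt [-0.0236  0.0317 -0.9992] F [-0.1  0.2 -1.4] w 0.0174 d(mm) [-12.7   1.5 -44.4] turn 0.49
[1.7, -3.9, 14.8, 0.16],[1.7, -3.9, 14.8, 0.16],[1.7, -3.9, 14.8, 0.16],
```

View pics/crop3.png

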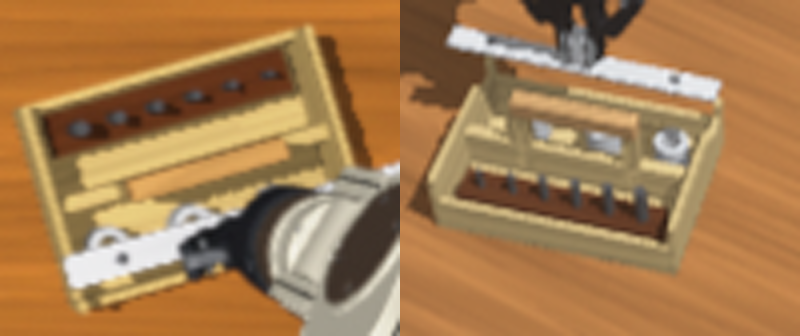

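The bar hangs just over the notches: in the scene half it runs from (450,38) to (720,88). The tote is undisturbed. I'll lower gently.

>>> {"api": "apply_moves", "payload": {
  "moves": [
    [[0.5,-2,5,0],[0.5,-2,5,0],[0.5,-2,5,0],[0.5,-2,5,0],[0.5,-2,5,0],[0.5,-2,5,0],[0,0,0,0],[0,0,0,0],[0,0,0,0],[0,0,0,0]]
  ]
}}

```text
clock: 19.4
eef_pos: [0.4687, -0.283, 0.1151]
tool_rot: [0.595, 0.803, 0.006, 0.018]
ft_force: [-0.1, 0.4, -1.0]
grip_width: 0.0175
```

```bash
python3 st.py; python3 plan.py .4695 -.2806 .105 106.5 3
```

```text
t 19.4 [ 0.4687 -0.283   0.1151] r 0.5475 jaw 106.94 tipxy [ 0.0351 -0.0121] radial 0.0363 tan 0.0078 toolxy z [-0.0218  0.03  ] [-0.547  0.401 -0.133  1.001  0.008 -0.843] F [-0.1  0.4 -1. ] 0.0175
t 19.4 pos [ 0.4687 -0.283   0.1151] jaw 106.94 tilt [-0.0218  0.03   -0.9993] F [-0.1  0.4 -1. ] w 0.0175 d(mm) [  0.8   2.4 -10.1] turn 0.44
[0.7, 0.5, 3.4, 0.15],[0.7, 0.5, 3.4, 0.15],[0.7, 0.5, 3.4, 0.15],
```

>>> {"api": "apply_moves", "payload": {
  "moves": [
    [[0.4,0,4,0],[0.4,0,5,-0.1],[0.4,0,5,-0.1],[0.4,-0.2,5,-0.1],[0.4,-0.2,4,-0.1],[0.4,0,3,0],[0,0,0,0],[0,0,0,0],[0,0,0,0],[0,0,0,0]]
  ]
}}

```text
clock: 20.4
eef_pos: [0.469, -0.281, 0.0869]
tool_rot: [0.592, 0.806, 0.006, 0.018]
ft_force: [0.5, 0.6, -1.5]
grip_width: 0.0169
```

```bash
python3 st.py; python3 plan.py .4685 -.2803 .08 106.5 3;python3 look.py 4
```

```text
t 20.4 [ 0.469  -0.281   0.0869] r 0.5467 jaw 107.4 tipxy [ 0.0356 -0.0124] radial 0.0368 tan 0.0077 toolxy z [-0.0224  0.0302] [-0.544  0.429 -0.172  0.933  0.008 -0.848] F [ 0.5  0.6 -1.5] 0.0169
t 20.4 pos [ 0.469  -0.281   0.0869] jaw 107.4 tilt [-0.0224  0.0302 -0.9993] F [ 0.5  0.6 -1.5] w 0.0169 d(mm) [-0.5  0.7 -6.9] turn 0.9
[0.3, -0.1, 2.3, 0.3],[0.3, -0.1, 2.3, 0.3],[0.3, -0.1, 2.3, 0.3],
```

View pics/crop4.png

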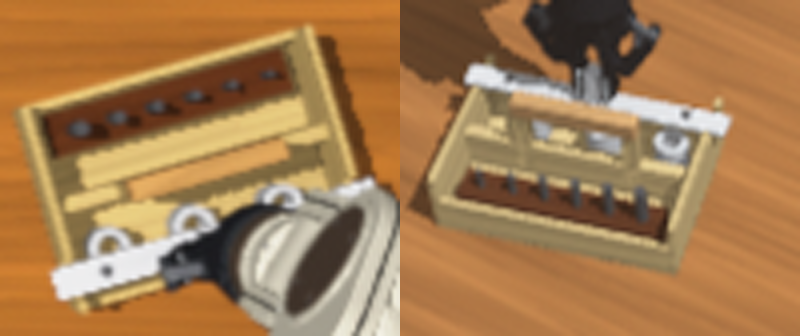

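The bar is entering both notches, with the tines visible behind it at (490,60) and (718,102) in the scene half. I'll go lower.

>>> {"api": "apply_moves", "payload": {
  "moves": [
    [[0.3,0,2,0.3],[0.3,0,2,0.3],[0.3,0,2,0.3],[0,0,1,0],[0,0,0,0],[0,0,0,0],[0,0,0,0],[0,0,0,0],[0,0,0,0],[0,0,0,0]]
  ]
}}

```text
clock: 21.5
eef_pos: [0.4695, -0.2804, 0.0808]
tool_rot: [0.599, 0.801, 0.006, 0.019]
ft_force: [0.3, 0.3, 0.9]
grip_width: 0.0172
```

```bash
python3 st.py; python3 plan.py .4685 -.2803 .08 106.5 3
```

```text
t 21.5 [ 0.4695 -0.2804  0.0808] r 0.5469 jaw 106.42 tipxy [ 0.0375 -0.013 ] radial 0.0388 tan 0.0081 toolxy z [-0.023   0.0323] [-0.543  0.435 -0.181  0.916  0.008 -0.83 ] F [0.3 0.3 0.9] 0.0172
t 21.5 pos [ 0.4695 -0.2804  0.0808] jaw 106.42 tilt [-0.023   0.0323 -0.9992] F [0.3 0.3 0.9] w 0.0172 d(mm) [-1.   0.1 -0.8] turn -0.08
[0.1, -0.3, 0.3, -0.03],[0.1, -0.3, 0.3, -0.03],[0.1, -0.3, 0.3, -0.03],
```

>>> {"api": "apply_moves", "payload": {
  "moves": [
    [[0,-0.5,1.5,0],[0,0,1,0],[0,0,0,0],[0,0,0,0],[0,0,0,0],[0,0,0,0],[0,0,0,0],[0,0,0,0],[0,0,0,0],[0,0,0,0]]
  ]
}}

```text
clock: 22.5
eef_pos: [0.4696, -0.2805, 0.0805]
tool_rot: [0.598, 0.801, 0.007, 0.02]
ft_force: [-1.7, -0.5, 2.7]
grip_width: 0.017
```

>>> {"api": "apply_moves", "payload": {
  "moves": [
    [[0,0,0,0],[0,0,0,0],[0,0,0,0],[0,0,0,0],[0,0,0,0],[0,0,0,0],[0,0,0,0],[0,0,0,0],[0,0,0,0],[0,0,0,0]]
  ],
  "hand": 0.2
}}

```text
clock: 23.5
eef_pos: [0.4702, -0.2809, 0.0796]
tool_rot: [0.598, 0.801, 0.007, 0.02]
ft_force: [0.9, -0.0, 0.4]
grip_width: 0.0512
```

```bash
python3 st.py; python3 look.py 5
```

```text
t 23.5 [ 0.4702 -0.2809  0.0796] r 0.5477 jaw 106.43 tipxy [ 0.0405 -0.0132] radial 0.0415 tan 0.0095 toolxy z [-0.0241  0.0351] [-0.544  0.436 -0.183  0.91   0.01  -0.831] F [ 0.9 -0.   0.4] 0.0512
```

View pics/crop5.png

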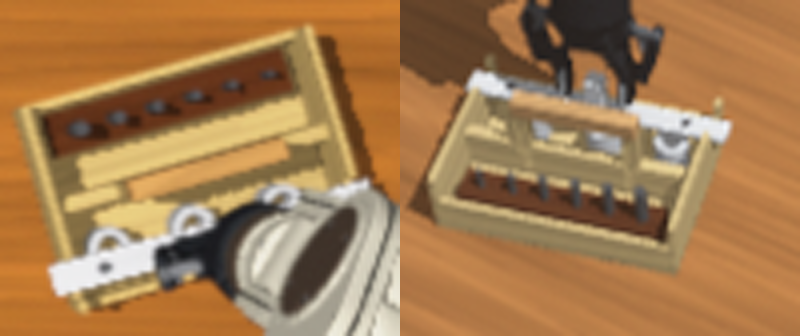

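The fingers are open and the bar lies from (470,80) to (730,130) in the scene half. I'll withdraw upward.

>>> {"api": "apply_moves", "payload": {
  "moves": [
    [[0,0,-10,0],[0,0,-30,0],[0,0,-40,0],[0,0,-40,0],[0,0,0,0],[0,0,0,0],[0,0,0,0],[0,0,0,0],[0,0,0,0],[0,0,0,0]]
  ]
}}

```text
clock: 24.6
eef_pos: [0.4631, -0.2781, 0.2039]
tool_rot: [0.599, 0.801, 0.007, 0.018]
ft_force: [-0.5, 0.6, -0.4]
grip_width: 0.0512
```

```bash
python3 st.py;  python3 plan.py .5242 -.2644 .2 16.5 11
```

```text
t 24.6 [ 0.4631 -0.2781  0.2039] r 0.5402 jaw 106.44 tipxy [ 0.036  -0.0105] radial 0.0362 tan 0.0096 toolxy z [-0.0202  0.0316] [-0.546  0.315 -0.012  1.208  0.01  -0.833] F [-0.5  0.6 -0.4] 0.0512
t 24.6 pos [ 0.4631 -0.2781  0.2039] jaw 106.44 tilt [-0.0202  0.0316 -0.9993] F [-0.5  0.6 -0.4] w 0.0512 d(mm) [61.1 13.7 -3.9] turn 89.94
[-0.4, 5.7, 0.4, 8.18],[0.4, 5.7, 0.4, 8.18],[1.2, 5.6, 0.4, 8.18],[2.0, 5.3, 0.4, 8.18],[2.7, 5.0, 0.4, 8.18],[3.4, 4.5, 0.4, 8.18],[4.0, 4.0, 0.4, 8.18],[4.6, 3.4, 0.4, 8.18],[5.0, 2.7, 0.4, 8.18],[5.3, 2.0, 0.4, 8.18],[5.6, 1.2, 0.4, 8.18],
```

>>> {"api": "apply_moves", "payload": {
  "moves": [
    [[0,6,0,8.5],[0,6,0,8.5],[1,6,0,8.5],[2,5,0,8.5],[3,5,0,8.5],[3,4,0,8.5],[4,4,0,8.5],[5,3,0,8.5],[5,3,0,8.5],[5,2,0,8]]
  ]
}}

```text
clock: 25.6
eef_pos: [0.5167, -0.2651, 0.1962]
tool_rot: [0.984, 0.178, 0.01, 0.003]
ft_force: [0.3, 0.2, 0.0]
grip_width: 0.0514
```

```bash
python3 st.py;  python3 plan.py .5242 -.2644 .15 16.5 8; python3 look.py 6
```

```text
t 25.6 [ 0.5167 -0.2651  0.1962] r 0.5807 jaw 20.52 tipxy [ 0.02   -0.0019] radial 0.0187 tan 0.0075 toolxy z [0.0181 0.0088] [-0.478  0.412  0.11   1.25   0.008  0.735] F [0.3 0.2 0. ] 0.0514
t 25.6 pos [ 0.5167 -0.2651  0.1962] jaw 20.52 tilt [ 0.0181  0.0088 -0.9998] F [0.3 0.2 0. ] w 0.0514 d(mm) [  7.5   0.7 -46.2] turn 4.02
[0.9, 0.2, 5.8, 0.5],[0.9, 0.2, 5.8, 0.5],[0.9, 0.2, 5.8, 0.5],[0.9, 0.2, 5.8, 0.5],[0.9, 0.2, 5.8, 0.5],[0.9, 0.2, 5.8, 0.5],[0.9, 0.2, 5.8, 0.5],[0.9, 0.2, 5.8, 0.5],
```

View pics/crop6.png

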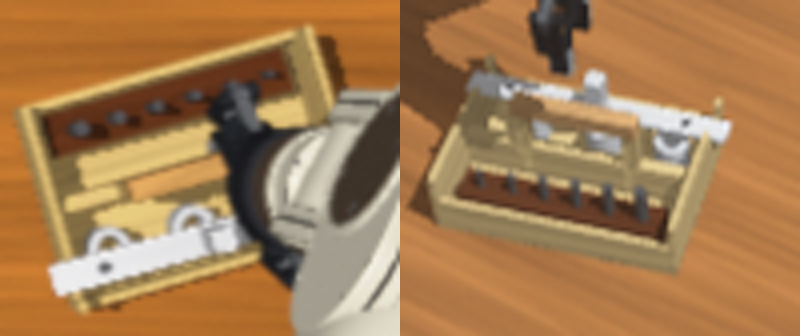

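```bash
python3 - <<'E'
from h import *
s=load("scene6.png"); t=load("top6.png")
q=w(s,[((np.array(p,float)-[400,0]+.5)/4-.5)+[230,130] for p in((471,80),(729,132))],.056)
a=w(t,[((np.array((52,279.))+.5)/4-.5)+[365,192]],.056)
y=np.radians(16.5); X=np.array([np.cos(y),np.sin(y)]);Y=np.array([-X[1],X[0]])
for n,p in(("s-left",q[0]),("s-right",q[1]),("s-mid",q.mean(0)),("top-left",a[0])):
    d=p[:2]-[.4695,-.2806]; print(n,p.round(4),"tote x,y mm",(d@X*1e3).round(1),(d@Y*1e3).round(1))
print(np.linalg.norm(q[0]-q[1]))
E
```

```text
s-left [ 0.5068 -0.4086  0.056 ] tote x,y mm -0.6 -133.4
s-right [ 0.4318 -0.1545  0.056 ] tote x,y mm -0.4 131.6
s-mid [ 0.4693 -0.2816  0.056 ] tote x,y mm -0.5 -0.9
top-left [ 0.4347 -0.1528  0.056 ] tote x,y mm 2.9 132.4
0.2649365225124221
```

The bar measures -0.5 mm across and -0.9 mm along from nominal, with the right length, so it is seated. Next I'll align over the rail.

>>> {"api": "apply_moves", "payload": {
  "moves": [
    [[1,0,5,0.4],[1,0,5,0.5],[1,0,5,0.5],[1,0,6,0.5],[1,0,6,0.5],[1,0,6,0.4],[0,0,4,0],[0,0,0,0],[0,0,0,0],[0,0,0,0]]
  ]
}}

```text
clock: 26.7
eef_pos: [0.5218, -0.2625, 0.1539]
tool_rot: [0.987, 0.159, 0.008, 0.001]
ft_force: [-0.8, -0.1, -0.1]
grip_width: 0.0511
```

```bash
python3 st.py;  python3 plan.py .5242 -.2644 .13 16.5 5
```

```text
t 26.7 [ 0.5218 -0.2625  0.1539] r 0.5841 jaw 18.33 tipxy [ 0.016 -0.   ] radial 0.0143 tan 0.0072 toolxy z [0.0152 0.0051] [-0.47   0.449  0.054  1.161  0.007  0.781] F [-0.8 -0.1 -0.1] 0.0511
t 26.7 pos [ 0.5218 -0.2625  0.1539] jaw 18.33 tilt [ 0.0152  0.0051 -0.9999] F [-0.8 -0.1 -0.1] w 0.0511 d(mm) [  2.4  -1.9 -23.9] turn 1.83
[0.3, 0.5, 4.8, 0.37],[0.4, 0.5, 4.8, 0.37],[0.4, 0.5, 4.8, 0.37],[0.4, 0.5, 4.8, 0.37],[0.4, 0.5, 4.8, 0.37],
```

>>> {"api": "apply_moves", "payload": {
  "moves": [
    [[0.4,0.5,5,0.4],[0.4,0.5,5,0.4],[0.4,0.5,6,0.4],[0.4,0.5,6,0.4],[0.4,0,6,0.3],[0,0,6,0],[0,0,6,0],[0,0,5,0],[0,0,0,0],[0,0,0,0]]
  ]
}}

```text
clock: 27.7
eef_pos: [0.5253, -0.264, 0.1046]
tool_rot: [0.99, 0.141, 0.008, 0.001]
ft_force: [0.0, 0.4, -0.6]
grip_width: 0.0514
```

```bash
python3 st.py;  python3 plan.py .5242 -.2644 .103 16.5 5; python3 look.py 7
```

```text
t 27.7 [ 0.5253 -0.264   0.1046] r 0.5879 jaw 16.25 tipxy [0.0158 0.0001] radial 0.0141 tan 0.0072 toolxy z [0.0152 0.0043] [-0.469  0.498 -0.005  1.054  0.007  0.818] F [ 0.   0.4 -0.6] 0.0514
t 27.7 pos [ 0.5253 -0.264   0.1046] jaw 16.25 tilt [ 0.0152  0.0043 -0.9999] F [ 0.   0.4 -0.6] w 0.0514 d(mm) [-1.1 -0.4 -1.6] turn -0.25
[-0.2, 0.0, 0.3, -0.05],[-0.2, 0.0, 0.3, -0.05],[-0.2, 0.0, 0.3, -0.05],[-0.2, 0.0, 0.3, -0.05],[-0.2, 0.0, 0.3, -0.05],
```

View pics/crop7.png

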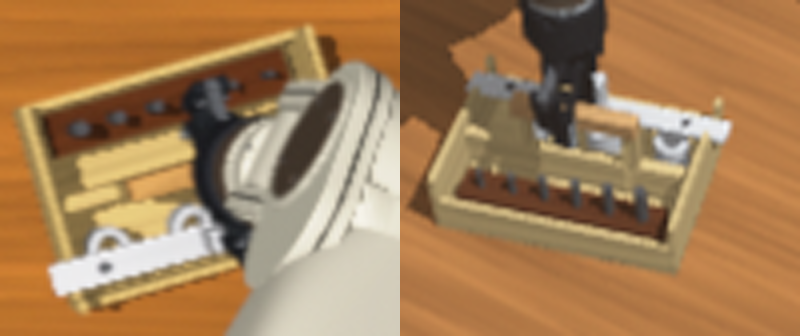

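The fingers straddle the rail, clear of the bar's block at (600,80). I'll close on it.

>>> {"api": "apply_moves", "payload": {
  "moves": [
    [[-0.5,0,1,0],[-0.5,0,1,0],[0,0,0,0],[0,0,0,0],[0,0,0,0],[0,0,0,0],[0,0,0,0],[0,0,0,0],[0,0,0,0],[0,0,0,0]]
  ],
  "hand": -1
}}

```text
clock: 28.8
eef_pos: [0.5247, -0.2648, 0.1037]
tool_rot: [0.99, 0.142, 0.008, 0.002]
ft_force: [0.3, -1.1, 0.9]
grip_width: 0.0173
```

```bash
python3 st.py
```

```text
t 28.8 [ 0.5247 -0.2648  0.1037] r 0.5877 jaw 16.32 tipxy [ 0.0167 -0.0021] radial 0.0159 tan 0.0057 toolxy z [0.0155 0.0067] [-0.47   0.497 -0.009  1.049  0.006  0.816] F [ 0.3 -1.1  0.9] 0.0173
```

>>> {"api": "apply_moves", "payload": {
  "moves": [
    [[0,0,-5,0],[0,0,-8,0],[0,0,-10,0],[0,0,-12,0],[0,0,-12,0],[0,0,-12,0],[0,0,-8,0],[0,0,0,0],[0,0,0,0],[0,0,0,0]]
  ]
}}

```text
clock: 29.8
eef_pos: [0.5204, -0.2629, 0.1723]
tool_rot: [0.99, 0.141, 0.005, -0.001]
ft_force: [-0.4, 0.3, -7.9]
grip_width: 0.0169
```

```bash
python3 st.py
```

```text
t 29.8 [ 0.5204 -0.2629  0.1723] r 0.583 jaw 16.24 tipxy [0.0086 0.0041] radial 0.0058 tan 0.0075 toolxy z [ 0.0094 -0.0015] [-0.471  0.441  0.091  1.215  0.008  0.816] F [-0.4  0.3 -7.9] 0.0169
```

Lifted 69 mm with 7.9 N on the wrist, and close to level. I'll raise it about 30 mm more, then hold.

>>> {"api": "apply_moves", "payload": {
  "moves": [
    [[0,0,-5,0],[0,0,-8,0],[0,0,-8,0],[0,0,-7,0],[0,0,0,0],[0,0,0,0],[0,0,0,0],[0,0,0,0],[0,0,0,0],[0,0,0,0]]
  ]
}}

```text
clock: 30.8
eef_pos: [0.5191, -0.2625, 0.2008]
tool_rot: [0.99, 0.141, 0.003, -0.003]
ft_force: [-0.4, 0.8, -8.6]
grip_width: 0.0171
```

>>> {"api": "apply_moves", "payload": {
  "moves": [
    [[0,0,0,0],[0,0,0,0],[0,0,0,0],[0,0,0,0],[0,0,0,0],[0,0,0,0],[0,0,0,0],[0,0,0,0],[0,0,0,0],[0,0,0,0]]
  ]
}}

```text
clock: 31.8
eef_pos: [0.519, -0.2624, 0.2003]
tool_rot: [0.99, 0.141, 0.003, -0.003]
ft_force: [-0.1, 0.5, -8.4]
grip_width: 0.017
```

```bash
python3 st.py; python3 look.py 8
```

```text
t 31.8 [ 0.519  -0.2624  0.2003] r 0.5815 jaw 16.24 tipxy [0.0044 0.0063] radial 0.0011 tan 0.0076 toolxy z [ 0.0059 -0.0048] [-0.472  0.424  0.14   1.286  0.008  0.816] F [-0.1  0.5 -8.4] 0.017
```

View pics/crop8.png

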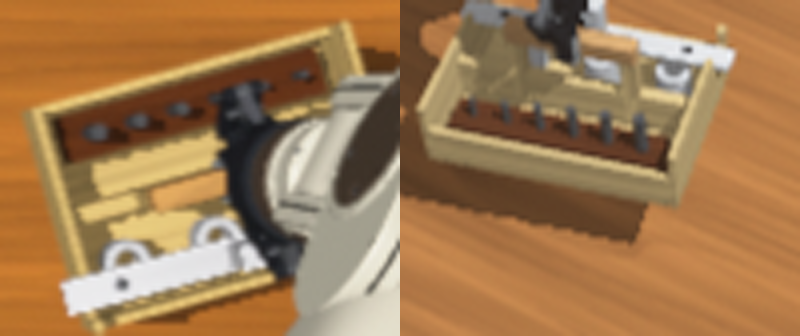

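The tote hangs clear of its shadow. Its lower edge, (425,155) to (675,205), is parallel to where it stood before, and the bar is in the notches over the sleeves.

```bash
python3 -c "
from h import *
print(workorder.job_done())"; python3 st.py
```

```text
the job is handed in; nothing more can be done
None
the job is handed in; nothing more can be done
```

The bar is in both notches over the sleeves, and the arm is holding the tote by its rail about 97 mm above the bench. I handed the job in at 31.8 s on the clock; no verdict was given.

- **Bar:** I gripped it by its block, laid it in the notches and let go. The picture taken after release put its middle about 0.5 mm across and 0.9 mm along from the notch midpoint.
- **Lift:** Over the last second of holding, the tote moved less than 1 mm. The wrist force was steady at about 8.4 N, and the tool was within 0.01 rad of vertical.
- **Last picture:** The tote looked level, with the bar in its notches. Two sleeves were visible under the bar in the top view, and the third was hidden behind the arm there. I compared tilt by eye along the tote's lower edge but did not measure it.
- **What went wrong:** The tool gradually tilted by up to about 0.09 rad while carrying the bar. I straightened it by pushing out to the arm's reach limit before laying the bar. The bar was still about 0.02 rad off level along its length at release, and it settled into the notches.
- **Not checked:** I saw no contact with the other things on the bench, but I did not measure their positions again at the end.

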